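Sweep the pot feet into the cedar tray

TASK

Sweep the three loose terracotta pot feet along the wall top with your fingertips, through the open side of the cedar tray, until each lies wholly inside the tray. Only push them: keep them flat on the surface, do not pick up or lift any, and leave the other things where they are.

Things in the scene. Friction and masses are not known exactly. Their poses are not given: they have to be found in the camera images.
- tray: fixed cedar tray with one long side open: three rails 24 mm high and 12 mm thick, and a floor flush with the wall top, so there is no step to cross. Inside it is 300 mm wide along its x axis (from -150 to 150) and 160 mm deep along its y axis: from the open side (mouth) at y = -80 mm to the back rail's inner face at y = +80 mm. Origin at the centre of the floor, at the height of the wall top; z up; pushing along its +y axis goes into it
- foot0_mid (a point): round terracotta pot foot, a squat button 40 mm across at the base (vertical side up to 8 mm, then tapering to 36 mm at the top) and 20 mm high, about 45 g, loose on the wall top; the point is its centre, 10 mm above its underside. The three feet are alike and interchangeable
- foot1_mid (a point): round terracotta pot foot, a squat button 40 mm across at the base (vertical side up to 8 mm, then tapering to 36 mm at the top) and 20 mm high, about 45 g, loose on the wall top; the point is its centre, 10 mm above its underside. The three feet are alike and interchangeable
- foot2_mid (a point): round terracotta pot foot, a squat button 40 mm across at the base (vertical side up to 8 mm, then tapering to 36 mm at the top) and 20 mm high, about 45 g, loose on the wall top; the point is its centre, 10 mm above its underside. The three feet are alike and interchangeable
- saucer: white porcelain saucer, 100 mm across, 16 mm high, loose, to be left alone; origin at the centre of its underside
- seedpot: empty black plastic seedling pot, 66 mm across the rim, 55 mm high, loose, to be left alone; origin at the centre of its underside
- bowls: tier of two nested stainless bowls, 130 mm across, 68 mm high, loose, to be left alone; origin at the centre of the underside
- funnel: black plastic funnel standing mouth down, 88 mm across, spout up to 74 mm, loose, to be left alone; origin at the centre of its mouth, on the wall top
- scraper: flat aluminium pan scraper lying along its x axis, 174 mm long (handle from x = -61 mm to 59 mm, 22 mm wide and 14 mm high; blade to x = 113 mm, 75 mm wide), loose, to be left alone; origin on the underside, at the handle's middle
- hose_end: upright brass hose end, 28 mm across, 42 mm high, loose, to be left alone; origin at the centre of its underside
Things that resemble listed ones, but are neither listed nor needed, are in the scene too. Leave any pink look-alike of the part that bears foot1_mid alone. Leave any turquoise look-alike of the part that bears foot0_mid alone.

How it is judged:
At the end, for the whole second after the job is handed in: All three pot feet lie at rest and flat inside the cedar tray, wholly past its mouth (to within about 2 mm), between its rails (y of foot0_mid in the frame of tray between -0.062 and 0.08 m and x of foot0_mid in the frame of tray between -0.15 and 0.15 m and height (world z) of each of foot0_mid, foot1_mid, foot2_mid below 0.014 m and distance of each of foot0_mid, foot1_mid, foot2_mid from where it was at the start of the episode above 0.05 m and y of foot1_mid in the frame of tray between -0.062 and 0.08 m and x of foot1_mid in the frame of tray between -0.15 and 0.15 m and y of foot2_mid in the frame of tray between -0.062 and 0.08 m and x of foot2_mid in the frame of tray between -0.15 and 0.15 m and linear speed of each of foot0, foot1, foot2 below 0.02 m/s); the robot touches nothing.
It fails at once if a pot foot is lifted or carried: its centre rises more than 8 mm (height (world z) of any of foot0_mid, foot1_mid, foot2_mid above 0.018 m).
It fails at once if one of the other things (saucer, seedling pot, bowls, funnel, scraper, hose end) is moved by more than 15 mm (distance of any of saucer, seedpot, bowls, funnel, scraper, hose_end from where it was at the start of the episode above 0.015 m).
It also fails if it takes over 61 s, if anything falls off the work surface, if the arm or the gripper's body presses on something with over 40 N, if the wrist force passes 120 N, or if a joint passes its speed limit or range.

ROBOT

A 6-joint arm with a two-finger parallel gripper is mounted at the origin on the work surface. World frame = base frame: x ahead of the robot, y to its left, z up, the work surface at z = 0. Lengths are in m, angles in rad, forces in N, time in s.
With the tool pointing down it reaches from about 0.35 to 0.875 m from the base axis. Payload 4.2 kg.
Tool frame: the origin (TCP) lies at the very end of the fingers, on their centre line; the grasp point (between the pads) lies manip.pinch_z behind it (manip.pinch_z is the distance from the TCP to the grasp point, in m); z points along the fingers, y is the line along which they close (so a half turn about z gives the same grasp; the last joint's range is limited). The gripper opens to 87 mm and grips with 3 to 60 N. Pads are 19 mm wide; open, the fingers measure 117 mm over their backs; the gripper's body (75 mm by 190 mm) begins 51 mm behind the grasp point.
Start: joints at [1.561, 0.385, 0.008, 0, -1.194, -0.259], TCP at [0.166, 0.603, 0.223] pointing down, gripper open.
Joint ranges: [-3.14, 3.14], [-1.21, 2.06], [-1.07, 1.41], [-3.16, 2.05], [-2.99, -0.16], [-3.1, 3.1]. Speed limits (rad/s): [2.79, 2.79, 3.14, 3.14, 3.14, 3.14].

INTERFACE

Orientations are given as a rotation vector (axis times angle).
In Python, from rig import manip gives the robot as it stands.
- The arm moves only by the tool move_arm, never from a script. Its arguments are lists of equal length, an entry for each row: "linear": the shift along the world's x, y, z in m, a list of three; "rotation": the turn, a rotation vector about the world's x, y, z in degrees, a list of three; "hand": the finger opening in m, from 0 to 0.087. A call has 1 to 20 rows; each row shifts and turns the commanded pose from where the row before left it; what a row does not reach is not made up. A row lasts 1/12 s, in which the tool goes at most 41.7 mm and 7.16 degrees, less where a joint would pass 70% of its speed; a pose out of reach is approached as far as the arm can. A call is refused whole if a number of a shift passes 0.0417 or a number of a turn 7.16, either way. A call with a gripper value outside its range is refused whole. The fingers move at their own pace and stop on an object; "newtons" is the grip in N (left out, the last holds). Time passes only in rows, so rows that do not move let the fingers close. It gives the time, the measured TCP pose, the force, the opening and the grip force at its end, in the units of the state.
- manip.get_obs(): the state, without advancing time (a new reading comes with each control period).
- manip.read_camera(name): name is "side" or "top" or "wrist"; returns a dict with "image" (384x512x3 uint8, red, green, blue), "depth" (384x512 float32, m along the optical axis (not along the pixel's ray), 0 where there is no reading), "fx", "fy", "cx", "cy" (pixels), "D" ([k1, k2, p1, p2, k3] as OpenCV has them; the pictures are not rectified), "R" (3x3) and "t" (3): a world point X has camera coordinates R X + t. Camera axes: x right, y down, z forward; pixel columns grow to the right and rows downward; lengths in m; the calibration is good to about 2 mm. A picture is of the moment at which its call begins.
- manip.sign_off(): hands the job in; it is judged then, once.
Trained networks look in the newest picture that a camera, given by its name, has taken for a name from the list of things; names that differ only in an ending like _2 or _b are one class to them, and where a whole thing is asked for, a point or a joint stands for the part that bears it (a point fixed in the world has none). Each returns a list of dicts, best first, with "p" (0 to 1); they miss things now and then, are a little off and sometimes report something else, mostly with a low value. They report only what shows in the picture. A call takes as long as a camera call. They do not tell look-alikes from the thing itself.
- manip.masks_of(camera, target): "mask" (384x512 bool, what is visible of it) and "bbox" ([left, top, width, height] in pixels, round what is visible of it).
- manip.spot_point(camera, target): "uv" ([column, row] in pixels: a listed point, or the origin of a listed thing).
The state is a dict: "time_s": time; "q": joint angles; "joint_velocities": joint speeds; "joint_torque": joint torques, N m; "ee_pos": TCP position; "ee_rot": TCP orientation; "wrist_force": force on the tool from outside, world axes, zero at the start; "ft_torque": the same for the moment, N m; "width": opening from 0.0 (shut) to 1.0 (fully open); "grasp_force": force on a finger pad.
Only numpy, scipy, OpenCV 4.12 (cv2) and the standard library are available. Lean on these libraries where they do the work, as an engineer would, in place of code of your own. Each camera call takes 0.05 s, during which the arm holds its last target. There are 200 camera calls.

## Working session

There is one attempt and no reset: what is moved stays moved. The work goes in short steps, Python scripts to look and compute and a tool call to move; the robot and the scene stay as the last step left them, time stands still between calls to the robot, and variables do not carry over. Pictures are saved under pics/ and viewed, at most 10 in all, crops included, and the job is handed in when it is done.

Besides the shell and the picture viewer there is one more tool, called after "Emit:" as name(argument=value, ...) on one line, values as JSON. move_arm: Moves the arm, as the interface text tells. Its arguments: {"type":"object","properties":{"linear":{"type":"array","items":{"type":"array","items":{"type":"number"}}},"rotation":{"type":"array","items":{"type":"array","items":{"type":"number"}}},"hand":{"type":"array","items":{"type":"number"}},"newtons":{"type":"number"}},"required":["linear","rotation","hand"]}

```bash
mkdir -p pics; cat > h.py <<'E'
import numpy as np, cv2
from rig import manip
def pix2w(c,uv,z=None):
    K=np.array([[c['fx'],0,c['cx']],[0,c['fy'],c['cy']],[0,0,1]])
    p=cv2.undistortPoints(np.array([[uv]],float),K,np.array(c['D'],float))[0,0]
    R=np.array(c['R']);t=np.array(c['t'])
    d=R.T@np.array([p[0],p[1],1]);o=-R.T@t
    if z is None:
        return o+d*c['depth'][int(uv[1]),int(uv[0])]
    return o+d*(z-o[2])/d[2]
E
python3 - <<'E'
from h import *
for n in ['top','side']:
    c=manip.read_camera(n); cv2.imwrite(f'pics/{n}0.png',c['image'][:,:,::-1])
    for o,z in [('foot0_mid',.01),('tray',0),('saucer',0),('seedpot',0),('bowls',0),('funnel',0),('scraper',0),('hose_end',0)]:
        for r in manip.spot_point(n,o)[:7]:
            if r['p']>.15: print(n,o,round(r['p'],2),np.round(r['uv']),np.round(pix2w(c,r['uv'],z),3))
E
```

```text
top foot0_mid 0.56 [289. 225.] [ 0.478 -0.176  0.01 ]
top foot0_mid 0.5 [235. 197.] [ 0.547 -0.039  0.01 ]
top tray 0.6 [122. 183.] [0.577 0.247 0.   ]
top saucer 0.66 [271. 107.] [ 0.787 -0.127  0.   ]
top seedpot 0.67 [321. 186.] [ 0.58  -0.259  0.   ]
top seedpot 0.42 [375. 225.] [ 0.485 -0.394  0.   ]
top bowls 0.85 [356. 148.] [ 0.683 -0.349  0.   ]
top funnel 0.66 [213. 110.] [0.777 0.023 0.   ]
top funnel 0.55 [272. 104.] [ 0.796 -0.131  0.   ]
top scraper 0.9 [307. 270.] [ 0.369 -0.222  0.   ]
top hose_end 0.63 [374. 224.] [ 0.486 -0.389  0.   ]
side foot0_mid 0.75 [235. 195.] [ 0.556 -0.025  0.01 ]
side foot0_mid 0.62 [240. 241.] [ 0.488 -0.17   0.01 ]
side foot0_mid 0.44 [300. 160.] [0.772 0.021 0.01 ]
side tray 0.65 [193. 282.] [ 0.36  -0.218  0.   ]
side tray 0.58 [193. 143.] [0.579 0.254 0.   ]
side tray 0.31 [237. 195.] [ 0.565 -0.017  0.   ]
side saucer 0.67 [338. 190.] [ 0.785 -0.12   0.   ]
side seedpot 0.78 [301. 253.] [ 0.583 -0.256  0.   ]
side bowls 0.95 [371. 264.] [ 0.685 -0.352  0.   ]
side bowls 0.41 [233. 194.] [ 0.56  -0.009  0.   ]
side funnel 0.69 [302. 161.] [0.785 0.031 0.   ]
side scraper 0.68 [194. 281.] [ 0.363 -0.218  0.   ]
side hose_end 0.56 [302. 314.] [ 0.495 -0.385  0.   ]
```

View pics/top0.png

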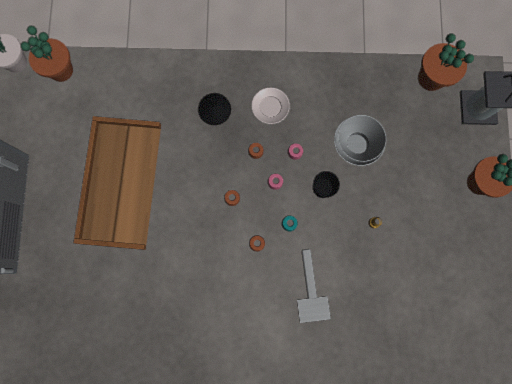

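View pics/side0.png

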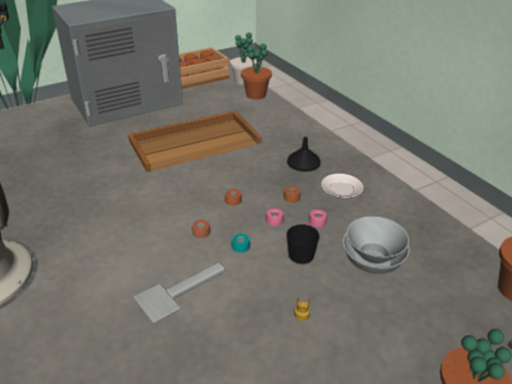

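The top view shows terracotta feet at about (256,150), (232,198) and (257,243). The pink look-alikes are at (296,151) and (276,181), and the turquoise one is at (290,223). The tray is on the left with its mouth facing right, towards the feet, and the funnel is at (215,110).

```bash
python3 - <<'E'
from h import *
print(manip.pinch_z, {k:np.round(v,3) for k,v in manip.get_obs().items()})
for n in ['top','side']:
    c=manip.read_camera(n)
    hsv=cv2.cvtColor(c['image'],cv2.COLOR_RGB2HSV)
    H,S,V=[hsv[...,i].astype(int) for i in range(3)]
    for nm,m in [('terra',((H<12)|(H>176))&(S>120)&(V>60)),('pink',(H>155)&(H<=176)&(S>90)),('turq',(H>80)&(H<100)&(S>120))]:
        k,l,st,ce=cv2.connectedComponentsWithStats(cv2.morphologyEx(m.astype(np.uint8),cv2.MORPH_CLOSE,np.ones((5,5))))
        for i in range(1,k):
            if 100<st[i,4]<500:
                x,y,w,h=st[i,:4]; uv=(x+w/2-.5,y+h/2-.5); print(n,nm,np.round(uv),st[i,:5],np.round(pix2w(c,uv,.01),3))
    ms=manip.masks_of(n,'tray')
    for r in ms[:2]:
        print(n,'tray',round(r['p'],2),r['bbox'])
        cnt=max(cv2.findContours(r['mask'].astype(np.uint8),0,2)[0],key=cv2.contourArea)
        a=cv2.approxPolyDP(cnt,6,True)[:,0]
        for q in a: print(q,np.round(pix2w(c,q,.024),3),np.round(pix2w(c,q,0),3))
c=manip.read_camera('top');cv2.imwrite('pics/crop.png',cv2.resize(c['image'][90:270,60:300,::-1],None,fx=3,fy=3,interpolation=cv2.INTER_CUBIC))
E
```

```text
0.0187 {'time_s': np.float64(0.9), 'q': array([ 1.561,  0.385,  0.008,  0.   , -1.194, -0.259]), 'joint_velocities': array([ 0.   ,  0.   , -0.001, -0.001, -0.001,  0.001]), 'joint_torque': array([ 1.0000e-03, -3.9045e+01,  1.8762e+01,  4.2240e+00,  1.6000e-02,
       -0.0000e+00]), 'ee_pos': array([0.166, 0.603, 0.223]), 'ee_rot': array([-3.113,  0.421, -0.   ]), 'wrist_force': array([ 0.219,  0.953, -0.924]), 'ft_torque': array([ 0.024, -0.001, -0.002]), 'grasp_force': np.float64(0.0), 'width': np.float64(1.003)}
top terra [130. 123.] [100 118  61  11 174] [0.733 0.234 0.01 ]
top terra [256. 150.] [249 143  14  15 139] [ 0.669 -0.09   0.01 ]
top terra [232. 198.] [225 190  15  16 145] [ 0.545 -0.033  0.01 ]
top terra [257. 243.] [250 236  15  15 146] [ 0.432 -0.097  0.01 ]
top pink [295. 151.] [288 144  15  15 148] [ 0.668 -0.191  0.01 ]
top pink [275. 181.] [268 174  15  15 178] [ 0.589 -0.14   0.01 ]
top turq [290. 223.] [283 216  14  15 143] [ 0.483 -0.177  0.01 ]
top tray 0.71 [74.2, 116.5, 87.4, 132.5]
[ 94 116] [0.745 0.323 0.024] [0.753 0.331 0.   ]
[ 74 241] [0.428 0.347 0.024] [0.43  0.356 0.   ]
[144 248] [0.415 0.177 0.024] [0.416 0.182 0.   ]
[160 124] [0.728 0.154 0.024] [0.735 0.159 0.   ]
side terra [199.  58.] [179  50  41  17 357] [0.852 0.797 0.01 ]
side terra [292. 194.] [284 186  16  16 212] [ 0.673 -0.086  0.01 ]
side terra [232. 197.] [225 190  16  15 208] [ 0.547 -0.03   0.01 ]
side terra [200. 228.] [193 220  16  18 241] [ 0.435 -0.095  0.01 ]
side pink [274. 216.] [266 208  17  18 254] [ 0.592 -0.138  0.01 ]
side pink [317. 218.] [309 210  17  17 252] [ 0.67  -0.189  0.01 ]
side turq [240. 242.] [232 234  18  18 250] [ 0.487 -0.176  0.01 ]
side tray 0.71 [130.5, 111.0, 127.8, 60.4]
[259 142] [0.716 0.133 0.024] [0.737 0.168 0.   ]
[234 110] [0.747 0.33  0.024] [0.77  0.372 0.   ]
[129 134] [0.43  0.347 0.024] [0.441 0.389 0.   ]
[147 170] [0.41  0.153 0.024] [0.421 0.189 0.   ]
```

View pics/crop.png

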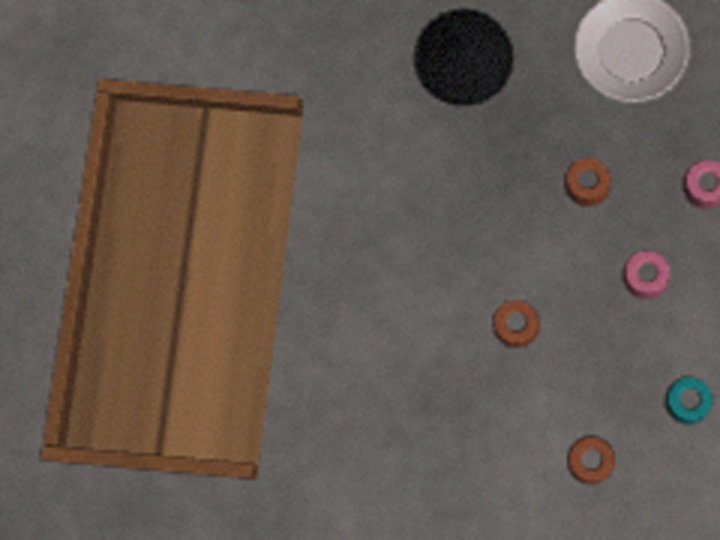

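The feet are at A (0.671,-0.088), B (0.546,-0.031) and C (0.433,-0.096). The tray mouth is at y≈0.166, and pushing goes along world +y. I'll push each foot in the notch between two partly open fingertips, starting with B.

Emit:
move_arm(linear=[[0.019,-0.0342,-0.006],[0.019,-0.0342,-0.006],[0.019,-0.0342,-0.006],[0.019,-0.0342,-0.006],[0.019,-0.0342,-0.006],[0.019,-0.0342,-0.006],[0.019,-0.0342,-0.006],[0.019,-0.0342,-0.006],[0.019,-0.0342,-0.006],[0.019,-0.0342,-0.006],[0.019,-0.0342,-0.006],[0.019,-0.0342,-0.006],[0.019,-0.0342,-0.006],[0.019,-0.0342,-0.006],[0.019,-0.0342,-0.006],[0.019,-0.0342,-0.006],[0.019,-0.0342,-0.006],[0.019,-0.0342,-0.006],[0.019,-0.0342,-0.006],[0.019,-0.0342,-0.006]], rotation=[[0,0,-3.73],[0,0,-3.73],[0,0,-3.73],[0,0,-3.73],[0,0,-3.73],[0,0,-3.73],[0,0,-3.73],[0,0,-3.73],[0,0,-3.73],[0,0,-3.73],[0,0,-3.73],[0,0,-3.73],[0,0,-3.73],[0,0,-3.73],[0,0,-3.73],[0,0,-3.73],[0,0,-3.73],[0,0,-3.73],[0,0,-3.73],[0,0,-3.73]], hand=[0.028,0.028,0.028,0.028,0.028,0.028,0.028,0.028,0.028,0.028,0.028,0.028,0.028,0.028,0.028,0.028,0.028,0.028,0.028,0.028])

```text
time_s: 2.82
ee_pos: [0.5468, -0.0834, 0.1024]
ee_rot: [-2.218, 2.225, -0.001]
wrist_force: [0.4, 1.3, 0.1]
width: 0.318
grasp_force: 0.0
```

```bash
python3 - <<'E'
from h import *
o=manip.get_obs();print(o['time_s'],o['ee_pos'],o['ee_rot'],o['width'])
c=manip.read_camera('wrist');cv2.imwrite('pics/w1.png',c['image'][:,:,::-1])
for r in manip.spot_point('wrist','foot0_mid'): print(round(r['p'],2),r['uv'],np.round(pix2w(c,r['uv'],.01),3))
E
```

```text
2.8167 [ 0.54681951 -0.08341553  0.10242079] [-2.21766337e+00  2.22477168e+00 -6.20934497e-04] 0.31840551632034875
0.76 [337.3, 76.4] [ 0.486 -0.174  0.01 ]
```

View pics/w1.png

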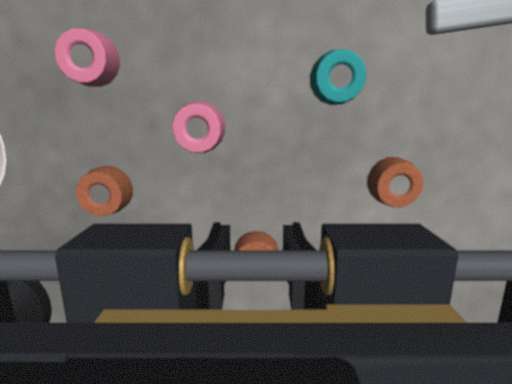

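The wrist view shows foot B at (257,245), centred between the fingers. Next I lower and push.

Emit:
move_arm(linear=[[0,0,-0.03],[0,0,-0.03],[0,0,-0.025],[0,0,-0.012],[0,0,0],[0,0.01,0],[0,0.01,0],[0,0.01,0],[0,0.01,0],[0,0.013,0],[0,0.013,0],[0,0.014,0],[0,0.014,0],[0,0.014,0],[0,0.014,0],[0,0.014,0],[0,0.014,0],[0,0.014,0],[0,0.014,0],[0,0.014,0]], rotation=[[0,0,0],[0,0,0],[0,0,0],[0,0,0],[0,0,0],[0,0,0],[0,0,0],[0,0,0],[0,0,0],[0,0,0],[0,0,0],[0,0,0],[0,0,0],[0,0,0],[0,0,0],[0,0,0],[0,0,0],[0,0,0],[0,0,0],[0,0,0]], hand=[0.028,0.028,0.028,0.028,0.028,0.028,0.028,0.028,0.028,0.028,0.028,0.028,0.028,0.028,0.028,0.028,0.028,0.028,0.028,0.028])

```text
time_s: 4.58
ee_pos: [0.5459, 0.112, 0.0056]
ee_rot: [2.222, -2.221, 0.0]
wrist_force: [0.2, -1.1, 1.7]
width: 0.318
grasp_force: 0.6
```

```bash
cat > feet.py <<'E'
from h import *
o=manip.get_obs();print(np.round(o['time_s'],2),np.round(o['ee_pos'],4))
for n in ['top','side','wrist']:
    c=manip.read_camera(n)
    hsv=cv2.cvtColor(c['image'],cv2.COLOR_RGB2HSV);H,S,V=[hsv[...,i].astype(int) for i in range(3)]
    for nm,m in [('terra',((H<9)|(H>176))&(S>120)&(V>60))]:
        k,l,st,ce=cv2.connectedComponentsWithStats(cv2.morphologyEx(m.astype(np.uint8),cv2.MORPH_CLOSE,np.ones((5,5))))
        for i in range(1,k):
            x,y,w,h=st[i,:4]
            if 50<st[i,4]<4000 and w<2*h and h<2*w:
                uv=(x+w/2-.5,y+h/2-.5); X=pix2w(c,uv,.01)
                if .3<X[0]<.9 and -.5<X[1]<.4: print(n,st[i],np.round(X,3))
E
python3 feet.py
```

```text
4.58 [0.5459 0.112  0.0056]
top [251 147  11  11  54] [ 0.663 -0.091  0.01 ]
top [250 236  15  15 120] [ 0.432 -0.097  0.01 ]
```

Emit:
move_arm(linear=[[0,0.014,0],[0,0.014,0],[0,0.014,0],[0,0.014,0],[0,0.014,0],[0,0.014,0],[0,0.01,0],[0,0.006,0],[0,0.003,0],[0,0,0],[0,-0.02,0],[0,-0.03,0.01],[0,-0.03,0.03],[0,-0.03,0.03],[0,-0.03,0.03],[0,-0.03,0],[0,-0.03,0],[0,-0.03,0]], rotation=[[0,0,0],[0,0,0],[0,0,0],[0,0,0],[0,0,0],[0,0,0],[0,0,0],[0,0,0],[0,0,0],[0,0,0],[0,0,0],[0,0,0],[0,0,0],[0,0,0],[0,0,0],[0,0,0],[0,0,0],[0,0,0]], hand=[0.028,0.028,0.028,0.028,0.028,0.028,0.028,0.028,0.028,0.028,0.028,0.028,0.028,0.028,0.028,0.028,0.028,0.028])

```text
time_s: 6.23
ee_pos: [0.5457, -0.0168, 0.1049]
ee_rot: [-2.219, 2.221, -0.001]
wrist_force: [1.0, -0.8, -0.1]
width: 0.32
grasp_force: 0.0
```

```bash
python3 feet.py
```

```text
6.23 [ 0.5457 -0.0168  0.1049]
top [249 143  14  15  93] [ 0.669 -0.09   0.01 ]
top [250 236  15  15  90] [ 0.432 -0.097  0.01 ]
wrist [ 381   73   49   51 1220] [ 0.431 -0.094  0.01 ]
wrist [  62   84   59   50 1573] [ 0.67  -0.088  0.01 ]
```

Emit:
move_arm(linear=[[0.0265,-0.0242,0],[0.0265,-0.0242,0],[0.0265,-0.0242,0],[0.0265,-0.0242,0],[0.0265,-0.0242,0],[0,0,0],[0,0,-0.03],[0,0,-0.03],[0,0,-0.026],[0,0,-0.013],[0,0,0]], rotation=[[0,0,1.8],[0,0,1.8],[0,0,1.8],[0,0,1.8],[0,0,1.7],[0,0,0],[0,0,0],[0,0,0],[0,0,0],[0,0,0],[0,0,0]], hand=[0.028,0.028,0.028,0.028,0.028,0.028,0.028,0.028,0.028,0.028,0.028])

```text
time_s: 7.3
ee_pos: [0.6772, -0.135, 0.0028]
ee_rot: [2.386, -2.039, -0.005]
wrist_force: [0.3, 0.9, 0.7]
width: 0.324
grasp_force: 0.0
```

```bash
python3 - <<'E'
from h import *
c=manip.read_camera('top');cv2.imwrite('pics/t2.png',c['image'][:,:,::-1])
E
python3 feet.py
```

```text
7.35 [ 0.6782 -0.1351  0.0042]
top [249 143  14  15 105] [ 0.669 -0.09   0.01 ]
top [117 190  16  14  79] [0.542 0.236 0.01 ]
top [250 236  15  15 105] [ 0.432 -0.097  0.01 ]
```

View pics/t2.png

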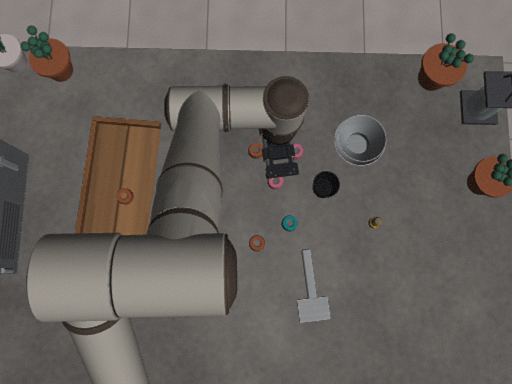

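B is in the tray at pixel (125,197), world (0.542,0.236). The fingers are behind A at (256,150), so I push A now.

Emit:
move_arm(linear=[[-0.0015,0.01,0],[-0.0015,0.01,0],[-0.002,0.013,0],[-0.002,0.013,0],[-0.002,0.013,0],[-0.002,0.013,0],[-0.002,0.013,0],[-0.002,0.013,0],[-0.002,0.013,0],[-0.002,0.013,0],[-0.002,0.013,0],[-0.002,0.013,0],[-0.002,0.013,0],[-0.002,0.013,0],[-0.002,0.013,0],[-0.002,0.013,0],[-0.002,0.013,0],[-0.002,0.013,0],[-0.002,0.013,0],[-0.002,0.013,0]], rotation=[[0,0,0],[0,0,0],[0,0,0],[0,0,0],[0,0,0],[0,0,0],[0,0,0],[0,0,0],[0,0,0],[0,0,0],[0,0,0],[0,0,0],[0,0,0],[0,0,0],[0,0,0],[0,0,0],[0,0,0],[0,0,0],[0,0,0],[0,0,0]], hand=[0.028,0.028,0.028,0.028,0.028,0.028,0.028,0.028,0.028,0.028,0.028,0.028,0.028,0.028,0.028,0.028,0.028,0.028,0.028,0.028])

```text
time_s: 9.17
ee_pos: [0.6392, 0.1194, 0.0049]
ee_rot: [2.387, -2.042, -0.0]
wrist_force: [0.9, 0.1, 0.2]
width: 0.325
grasp_force: 0.4
```

```bash
python3 feet.py
```

```text
9.17 [0.6392 0.1194 0.0049]
top [118 189  15  14  83] [0.545 0.235 0.01 ]
top [250 236  15  15  97] [ 0.432 -0.097  0.01 ]
wrist [222 281  29  28 467] [0.645 0.152 0.01 ]
wrist [255 281  36  28 492] [0.626 0.149 0.01 ]
```

Emit:
move_arm(linear=[[-0.002,0.013,0],[-0.002,0.013,0],[-0.002,0.013,0],[-0.002,0.013,0],[-0.002,0.013,0],[-0.0015,0.011,0],[-0.001,0.008,0],[-0.001,0.005,0],[0,0.003,0],[0,0,0],[0.003,-0.02,0],[0.003,-0.025,0.01],[0,-0.025,0.03],[0,-0.025,0.03],[0,-0.025,0.03],[-0.02,-0.035,0],[-0.02,-0.035,0],[-0.02,-0.035,0],[-0.02,-0.035,0],[-0.02,-0.035,0]], rotation=[[0,0,0],[0,0,0],[0,0,0],[0,0,0],[0,0,0],[0,0,0],[0,0,0],[0,0,0],[0,0,0],[0,0,0],[0,0,0],[0,0,0],[0,0,0],[0,0,0],[0,0,0],[0,0,-3.4],[0,0,-3.4],[0,0,-3.4],[0,0,-3.4],[0,0,-3.5]], hand=[0.028,0.028,0.028,0.028,0.028,0.028,0.028,0.028,0.028,0.028,0.028,0.028,0.028,0.028,0.028,0.028,0.028,0.028,0.028,0.028])

```text
time_s: 10.98
ee_pos: [0.5305, -0.0868, 0.1053]
ee_rot: [-2.052, 2.378, -0.0]
wrist_force: [0.8, -0.2, -0.8]
width: 0.322
grasp_force: 0.0
```

```bash
python3 feet.py
```

```text
10.98 [ 0.5305 -0.0868  0.1053]
top [250 237  15  14  85] [ 0.431 -0.097  0.01 ]
wrist [ 347  148   48   48 1140] [ 0.433 -0.094  0.01 ]
```

Emit:
move_arm(linear=[[-0.026,-0.0122,0],[-0.026,-0.0122,0],[-0.026,-0.0122,0],[-0.025,-0.0122,0],[0,0,0],[0,0,-0.03],[0,0,-0.03],[0,0,-0.026],[0,0,-0.013],[0,0,0]], rotation=[[0,0,0],[0,0,0],[0,0,0],[0,0,0],[0,0,0],[0,0,0],[0,0,0],[0,0,0],[0,0,0],[0,0,0]], hand=[0.028,0.028,0.028,0.028,0.028,0.028,0.028,0.028,0.028,0.028])

```text
time_s: 11.97
ee_pos: [0.4277, -0.1333, 0.0034]
ee_rot: [2.054, -2.371, -0.006]
wrist_force: [1.1, -0.2, 0.1]
width: 0.322
grasp_force: 0.0
```

```bash
python3 - <<'E'
from h import *
c=manip.read_camera('top');cv2.imwrite('pics/t3.png',c['image'][:,:,::-1])
E
python3 feet.py
```

```text
12.02 [ 0.429  -0.1334  0.0049]
top [121 160  15  15  77] [0.618 0.232 0.01 ]
top [117 189  16  15 110] [0.543 0.236 0.01 ]
```

View pics/t3.png

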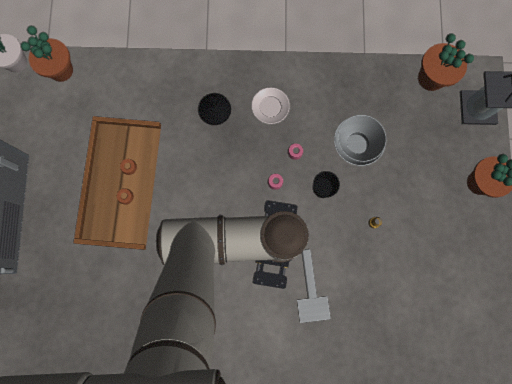

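A and B are both in the tray, at pixels (128,167) and (125,197). I push C next.

Emit:
move_arm(linear=[[0.0012,0.009,0],[0.0012,0.009,0],[0.0018,0.013,0],[0.0018,0.013,0],[0.0018,0.013,0],[0.0018,0.013,0],[0.0018,0.013,0],[0.0018,0.013,0],[0.0018,0.013,0],[0.0018,0.013,0],[0.0018,0.013,0],[0.0018,0.013,0],[0.0018,0.013,0],[0.0018,0.013,0],[0.0018,0.013,0],[0.0018,0.013,0],[0.0018,0.013,0],[0.0018,0.013,0],[0.0018,0.013,0],[0.0018,0.013,0]], rotation=[[0,0,0],[0,0,0],[0,0,0],[0,0,0],[0,0,0],[0,0,0],[0,0,0],[0,0,0],[0,0,0],[0,0,0],[0,0,0],[0,0,0],[0,0,0],[0,0,0],[0,0,0],[0,0,0],[0,0,0],[0,0,0],[0,0,0],[0,0,0]], hand=[0.028,0.028,0.028,0.028,0.028,0.028,0.028,0.028,0.028,0.028,0.028,0.028,0.028,0.028,0.028,0.028,0.028,0.028,0.028,0.028])

```text
time_s: 13.83
ee_pos: [0.4638, 0.1197, 0.0061]
ee_rot: [-2.057, 2.374, -0.0]
wrist_force: [-0.3, -0.5, 0.1]
width: 0.325
grasp_force: 0.6
```

```bash
python3 feet.py
```

```text
13.83 [0.4638 0.1197 0.0061]
top [121 159  14  15  73] [0.62  0.233 0.01 ]
wrist [223 281  27  27 341] [0.48  0.149 0.01 ]
wrist [263 281  28  27 456] [0.458 0.152 0.01 ]
```

Emit:
move_arm(linear=[[0.0018,0.013,0],[0.0018,0.013,0],[0.0018,0.013,0],[0.0018,0.013,0],[0.0018,0.013,0],[0.0015,0.011,0],[0.001,0.008,0],[0.0006,0.005,0],[0,0.003,0],[0,0,0],[-0.003,-0.02,0],[-0.003,-0.025,0.01],[0,-0.025,0.03],[0,-0.025,0.03],[0,-0.035,0.03],[0,-0.04,0],[0,-0.04,0],[0,-0.04,0],[0,-0.04,0],[0,-0.04,0]], rotation=[[0,0,0],[0,0,0],[0,0,0],[0,0,0],[0,0,0],[0,0,0],[0,0,0],[0,0,0],[0,0,0],[0,0,0],[0,0,0],[0,0,0],[0,0,0],[0,0,0],[0,0,0],[0,0,0],[0,0,0],[0,0,0],[0,0,0],[0,0,0]], hand=[0.028,0.028,0.028,0.028,0.028,0.028,0.028,0.028,0.028,0.028,0.028,0.028,0.028,0.028,0.028,0.028,0.028,0.028,0.028,0.028])

```text
time_s: 15.65
ee_pos: [0.469, -0.1184, 0.1034]
ee_rot: [-2.056, 2.375, -0.0]
wrist_force: [1.9, -0.6, 0.2]
width: 0.319
grasp_force: 0.0
```

```bash
python3 - <<'E'
from h import *
c=manip.read_camera('top');cv2.imwrite('pics/t4.png',c['image'][:,:,::-1])
E
python3 feet.py
```

```text
15.7 [ 0.4684 -0.1235  0.1031]
top [121 159  16  15 104] [0.62  0.231 0.01 ]
top [118 189  15  15  98] [0.543 0.235 0.01 ]
top [117 216  15  14  83] [0.477 0.233 0.01 ]
```

View pics/t4.png

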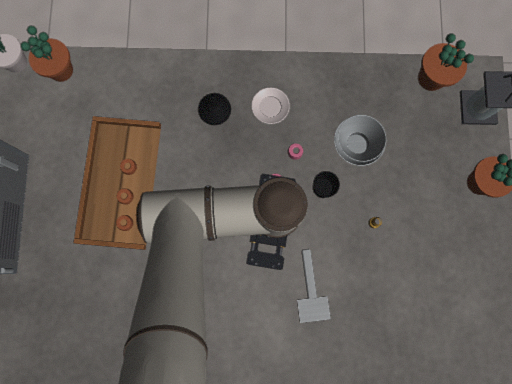

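All three feet lie in the tray, at pixels (128,167), (125,197) and (124,223), well past the mouth. The other things are where they started and the arm is clear.

```bash
python3 -c "
from rig import manip
print(manip.sign_off())"
```

```text
the job is handed in; nothing more can be done
None
```

All three terracotta pot feet were pushed into the cedar tray and the job was handed in at about 16 s. The last picture shows them well past the mouth and the other things where they were; the hand-in returned no verdict.

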